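# Slide the baking dish onto the dish warmer

### The job

Slide the blue baking dish off the wooden riser onto the narrow black dish warmer standing beside it, without lifting it or tipping it. Leave it sitting level and centred on the warmer, its long side along the warmer's long side, clear of the riser. Do not disturb anything else on the counter.

Things in the scene. Friction and masses are not known exactly. Their poses are not given: they have to be found in the camera images.
- dish: Loose open rectangular blue stoneware baking dish, 0.6 kg: outside 160 (x) x 120 (y) x 50 mm high; walls and floor 8 mm thick, inside 144 x 104 mm, 42 mm deep. A flat lug 18 mm long, 60 wide, 10 thick stands out from each short side 37 to 47 mm above the underside (196 mm overall along x). Origin: centre of its underside; z up. Starts on the riser.
- riser: Fixed wooden riser (a low bench), 280 (its x) x 240 (its y) mm, flat top 70 mm above the counter. Origin: its centre, at counter height; x and y along its sides. The warmer stands at either its +y or its -y side, the cork trivet at the other.
- warmer_top (a point): Centre of the top plate of the fixed black steel dish warmer: 150 (x) x 80 (y) mm, 68 mm above the counter, 2 mm lower than the riser. Its long side (x) runs nearly parallel to the riser's edge, 30 to 40 mm from it. The dish, centred, overhangs its long sides by 20 mm each. z up; either way round is the same.
- trivet_top (a point): Centre of the top of the cork-topped wooden trivet stand, 150 x 80 mm, 68 mm high, fixed, on the other side of the riser; it carries the honey jar and is not the target.
- jar: Amber honey jar with a brass cap, 60 mm across, 85 mm high, loose, standing on the trivet. Origin: centre of its underside.
- mug: Red mug, 80 mm across, 90 mm high, on the counter to the left. Origin: centre of its underside.
- doll: Red wooden nesting doll, 64 mm across, 120 mm high, on the left. Origin: centre of its underside.
- doll_small: Small green nesting doll, 48 mm across, 90 mm high, on the left. Origin: centre of its underside.
- teapot: Copper teapot, 140 mm across the body, 127 mm high, spout and handle reaching 113 mm from its axis, on the right. Origin: centre of its underside.
- caddy: Green tea tin, 70 mm across, 110 mm high, on the right. Origin: centre of its underside.

How it is judged (in metres and radians):
At the end, for the whole second after the job is handed in: The dish rests level (within 3 degrees) on the warmer's top (underside within 6 mm of its height), its centre within 20 mm of the warmer's centre along the warmer's long side and 15 mm across it, its long side within 0.2 rad (11 degrees) of the warmer's, not touching the riser, at rest (x of dish in the frame of warmer_top between -0.02 and 0.02 m and y of dish in the frame of warmer_top between -0.015 and 0.015 m and z of dish in the frame of warmer_top between -0.006 and 0.006 m and angle between the x axis of dish and the x axis of warmer_top, either way round below 0.2 rad and angle between dish's own z axis and vertical below 0.05 rad and contact force between dish and riser below 0.2 N and linear speed of dish below 0.02 m/s).
It fails at once if the dish is lifted: its origin more than 30 mm above the riser's top (height (world z) of dish above 0.1 m).
It fails at once if the dish is tipped by more than 0.3 rad (17 degrees) (angle between dish's own z axis and vertical above 0.3 rad).
It fails at once if one of the bystanders (jar, mug, dolls, teapot, tea tin) is moved by more than 30 mm (distance of any of jar, mug, doll, doll_small, teapot, caddy from where it was at the start of the episode above 0.03 m).
It also fails if it takes over 51 s, if anything falls off the work surface, if the arm or the gripper's body presses on something with over 40 N, if the wrist force passes 120 N, or if a joint passes its speed limit or range.

### The arm

A 6-joint arm with a two-finger parallel gripper is mounted at the origin on the work surface. World frame = base frame: x ahead of the robot, y to its left, z up, the work surface at z = 0. Lengths are in mm, angles in rad, forces in N, time in s.
With the tool pointing down it reaches from about 400 to 925 mm from the base axis. Payload 12.5 kg.
Tool frame: the origin (TCP) lies midway between the tips of the shut fingers; the grasp point (between the pads) lies 19 mm behind it; z points along the fingers, y is the line along which they close (so a half turn about z gives the same grasp; the last joint's range is limited). The gripper opens to 95 mm and grips with 3 to 60 N. Pads are 20 mm wide; open, the fingers measure 119 mm over their backs; the gripper's body (75 mm by 180 mm) begins 59 mm behind the grasp point.
Start: joints at [-1.388, 0.491, 1.559, -0, 1.092, -0.106], TCP at [178.024, -599.128, 214.661] pointing down, gripper open.
Joint ranges: [-3.1, 3.1], [-0.84, 2.19], [0.05, 2.79], [-1.13, 4.28], [0.06, 2.93], [-2.69, 2.69]. Speed limits (rad/s): [2.22, 2.22, 2.79, 3.14, 3.14, 3.14].

### API

Orientations are given as [roll, pitch, yaw] about the fixed x, y, z axes, in that order (R = Rz(yaw) Ry(pitch) Rx(roll)).
In Python, from cell import env gives the robot as it stands.
- The arm moves only by the shell command python3 -m inch 'ROWS'. ROWS is JSON, a list of rows, each a list of 7 numbers: the turn, a rotation vector about the tool's x, y, z in rad, then the shift along the tool's x, y, z in cm, then the closure, from -1 (fully open) to 1 (shut). A call has 1 to 20 rows; each row shifts and turns the commanded pose from where the row before left it, along the tool's axes as they then stand; what a row does not reach is not made up. A row lasts 1/8 s, in which the tool goes at most 62.5 mm and 10.7 degrees, less where a joint would pass 70% of its speed; a pose out of reach is approached as far as the arm can. A call with a gripper value outside its range is refused whole. The fingers move at their own pace and stop on an object; the grip force is fixed at half the most. Time passes only in rows, so rows that do not move let the fingers close. It gives the time, the measured TCP pose, the force, the opening and the grip force at its end, in the units of the state.
- env.state(): the state, without advancing time (a new reading comes with each control period).
- env.read_camera(name): name is "scene" or "top" or "wrist"; returns a dict with "img" (384x512x3 uint8, red, green, blue), "depth" (384x512 float32, mm along the optical axis (not along the pixel's ray), 0 where there is no reading), "fx", "fy", "cx", "cy" (pixels), "D" ([k1, k2, p1, p2, k3] as OpenCV has them; the pictures are not rectified), "position" and "orientation" of the camera in the world. Camera axes: x right, y down, z forward; pixel columns grow to the right and rows downward; lengths in mm; the calibration is good to about 2 mm. A picture is of the moment at which its call begins.
- env.job_done(): hands the job in; it is judged then, once.
Trained networks look in a picture, given as the dict that the camera call returned (one of the last four; its "shot" number tells which), for a name from the list of things; names that differ only in an ending like _2 or _b are one class to them, and where a whole thing is asked for, a point or a joint stands for the part that bears it (a point fixed in the world has none). Each returns a list of dicts, best first, with "score" (0 to 1); they miss things now and then, are a little off and sometimes report something else, mostly with a low value. They report only what shows in the picture. A call takes as long as a camera call.
- env.find_in(picture, target): "centre" ([x, y, z] in mm, in the coordinates of the camera as it stood for that picture, good to about 4 mm: the middle of the surface that is visible of it).
- env.trace(picture, target): "mask" (384x512 bool, what is visible of it).
The state is a dict: "t": time; "joints": joint angles; "qvel": joint speeds; "tau": joint torques, N m; "eef_pos": TCP position; "tcp_rot": TCP orientation; "ft_force": force on the tool from outside, world axes, zero at the start; "moment": the same for the moment, N m; "opening": opening from 0.0 (shut) to 1.0 (fully open); "grip_force": force on a finger pad.
Only numpy, scipy, OpenCV 4.12 (cv2) and the standard library are available. Lean on these libraries where they do the work, as an engineer would, in place of code of your own. Each camera call takes 0.05 s, during which the arm holds its last target. There are 200 camera calls.

## Working session

There is one attempt and no reset: what is moved stays moved. The work goes in short steps, Python scripts to look and compute and a shell command to move; the robot and the scene stay as the last step left them, time stands still between calls to the robot, and variables do not carry over. Pictures are saved under pics/ and viewed, at most 10 in all, crops included, and the job is handed in when it is done.

```bash
ls; mkdir -p pics; cat > h.py <<'E'
import numpy as np, cv2
from scipy.spatial.transform import Rotation as R
from cell import env
def pose(p):
    o=np.array(p["orientation"],float)
    return (R.from_euler('xyz',o).as_matrix() if o.shape==(3,) else (R.from_quat(o).as_matrix() if o.shape==(4,) else o)), np.array(p["position"],float)
def cloud(p):
    h,w=p["depth"].shape
    uv=np.stack(np.meshgrid(np.arange(w),np.arange(h)),-1).reshape(-1,1,2).astype(float)
    K=np.array([[p["fx"],0,p["cx"]],[0,p["fy"],p["cy"]],[0,0,1]])
    n=cv2.undistortPoints(uv,K,np.array(p["D"],float)).reshape(h,w,2)
    d=p["depth"][...,None]
    c=np.concatenate([n*d,d],-1)
    M,t=pose(p)
    return c@M.T+t
def save(p,name): cv2.imwrite('pics/'+name,p["img"][...,::-1])
E
python3 - <<'E'
from h import *
print({k:np.round(v,3) for k,v in env.state().items()})
for n in ["top","scene"]:
    p=env.read_camera(n); save(p,n+'0.png'); print(n,p["position"],p["orientation"])
    C=cloud(p); M,t=pose(p)
    for o in ["dish","riser","warmer_top","trivet_top","jar","mug","doll","doll_small","teapot","caddy"]:
        try:
            f=env.find_in(p,o)[:2]; print(o,[(round(a["score"],2),np.round(M@np.array(a["centre"])+t)) for a in f])
        except Exception as e: print(o,e)
    for o in ["dish","riser","warmer_top"]:
        try:
            m=env.trace(p,o)[0]["mask"]&(p["depth"]>0); q=C[m]; zt=np.percentile(q[:,2],[5,50,95]); s=q[abs(q[:,2]-{"dish":118,"riser":70,"warmer_top":68}[o])<5]
            print(o,m.sum(),zt.round(),cv2.minAreaRect(s[:,:2].astype(np.float32)), np.median(s[:,2]))
        except Exception as e: print(o,e)
E
```

```text
pics
{'t': np.float64(0.0), 'joints': array([-1.388,  0.492,  1.559, -0.   ,  1.092, -0.106]), 'qvel': array([ 0.001,  0.   ,  0.001, -0.   , -0.001,  0.002]), 'tau': array([ 1.0000e-03, -6.1264e+01, -2.5818e+01,  6.9000e-02,  4.8000e-02,
       -0.0000e+00]), 'eef_pos': array([ 177.985, -598.871,  214.067]), 'tcp_rot': array([-3.14 , -0.   ,  0.289]), 'ft_force': array([ 0.776, -0.27 , -0.118]), 'moment': array([ 0.007,  0.029, -0.06 ]), 'grip_force': np.float64(0.0), 'opening': np.float64(1.001)}
top [ 369.75477176    8.14004844 1465.38683905] [-3.04612138 -0.01581182 -1.55886935]
dish []
riser [(0.71, array([510.,  -0.,  70.]))]
warmer_top [(0.78, array([ 586., -168.,   69.]))]
trivet_top [(0.9, array([516., 222.,  69.])), (0.53, array([382., 481.,  42.]))]
jar [(0.72, array([521., 223., 157.])), (0.16, array([585.,  45.,  79.]))]
mug [(0.94, array([385., 481.,  45.]))]
doll [(0.88, array([552., 395.,  77.]))]
doll_small [(0.76, array([690., 432.,  53.]))]
teapot [(0.73, array([ 565., -486.,   87.])), (0.45, array([687., 425.,  55.]))]
caddy [(0.73, array([ 351., -443.,  114.])), 
[... 816 characters left out ...]
 [(0.76, array([541., 228., 121.]))]
mug [(0.64, array([415., 471.,  56.]))]
doll [(0.71, array([578., 408.,  67.]))]
doll_small [(0.96, array([704., 439.,  48.]))]
teapot [(0.67, array([ 593., -466.,   75.]))]
caddy [(0.82, array([ 370., -436.,   71.]))]
dish 2605 [ 75.  87. 119.] ((578.4382934570312, 47.35490036010742), (196.41000366210938, 119.63249206542969), 23.228612899780273) 117.02930203341776
riser 4298 [ 9. 68. 71.] ((552.8042602539062, 30.31842041015625), (284.39447021484375, 240.91366577148438), 11.68120288848877) 68.50879666770743
warmer_top 1224 [ 5. 66. 68.] ((589.5098266601562, -161.24212646484375), (153.09815979003906, 81.24327087402344), 13.259121894836426) 66.3948848983257
```

View pics/top0.png

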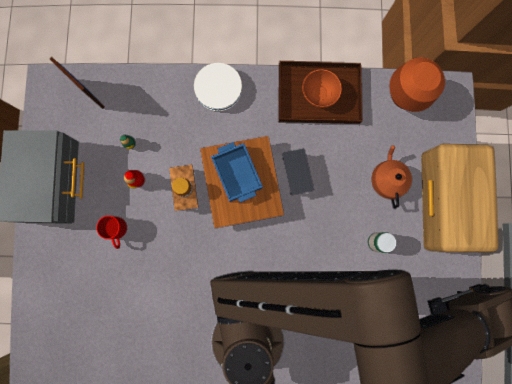

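```bash
python3 -m inch '[[0,0,-0.12,0,0,0,-1],[0,0,0,3.6,-2.2,0,-1],[0,0,0,3.6,-2.2,0,-1],[0,0,0,3.6,-2.2,0,-1],[0,0,0,3.6,-2.2,0,-1],[0,0,0,3.6,-2.2,0,-1],[0,0,0,3.6,-2.2,0,-1],[0,0,0,3.6,-2.2,0,-1],[0,0,0,3.6,-2.2,0,-1],[0,0,0,3.6,-2.2,0,-1],[0,0,0,3.6,-2.2,0,-1],[0,0,0,3.6,-2.2,0,-1],[0,0,0,3.6,-2.2,0,-1],[0,0,0,3.6,-2.2,0,-1],[0,0,0,3.6,-2.2,0,-1],[0,0,0,3.6,-2.2,0,-1],[0,0,0,3.6,-2.2,0,-1],[0,0,0,3.6,-2.2,0,-1],[0,0,0,0,0,0,-1],[0,0,0,0,0,0,-1]]'
```

```text
t: 3.9
eef_pos: [590.6, -12.8, 214.5]
tcp_rot: [-3.142, 0.0, 0.409]
ft_force: [0.0, -0.4, 0.7]
opening: 0.999
grip_force: 0.0
```

The top view shows the blue dish at about (238,172) on the riser, the black warmer at (298,171) and the jar on the trivet at (182,187). This agrees with the depth fits. Next I check the dish with the wrist camera from here.

```bash
cat > m.py <<'E'
from h import *
import sys
def rects(cam,objs,zr,name=None):
    p=env.read_camera(cam); C=cloud(p)
    if name: save(p,name)
    for o in objs:
        try:
            r=env.trace(p,o)[0]; m=r["mask"]&(p["depth"]>0); q=C[m]; s=q[abs(q[:,2]-zr[o])<6]
            print(cam,o,round(r["score"],2),len(s),cv2.minAreaRect(s[:,:2].astype(np.float32)),np.median(s[:,2]))
        except Exception as e: print(cam,o,'none',e)
E
python3 - <<'E'
from m import *
rects("wrist",["dish","warmer_top"],{"dish":119,"warmer_top":68},'w1.png')
rects("scene",["dish","warmer_top"],{"dish":117,"warmer_top":67})
s=env.state();print(s["eef_pos"],s["tcp_rot"])
E
```

```text
wrist dish 0.63 4857 ((589.4008178710938, 48.708465576171875), (173.47410583496094, 119.81057739257812), 23.500850677490234) 119.97561139782766
wrist warmer_top 0.98 3994 ((591.2704467773438, -164.2779541015625), (148.91099548339844, 79.76129150390625), 13.068523406982422) 68.87014004932769
scene dish 0.76 771 ((578.208740234375, 47.16017532348633), (196.95291137695312, 119.97391510009766), 23.840585708618164) 116.95606729461099
scene warmer_top 0.76 944 ((589.11181640625, -162.0579071044922), (154.88412475585938, 82.29390716552734), 13.895928382873535) 66.43493796842677
[590.74904987 -13.29242012 214.7949259 ] [ 3.14137566e+00 -1.65433548e-04  4.07838940e-01]
```

View pics/w1.png

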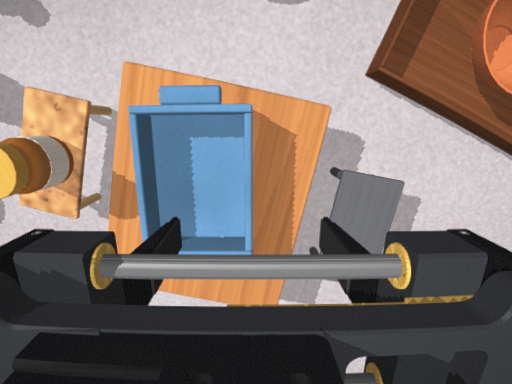

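The wrist view shows the dish's near wall (pixel column about 248) between the open fingers, and the warmer at about (365,205). Its fits agree with the other cameras: dish (578,45.5) at 23.5°, warmer (589.5,-163.5) at 13.2°. I'll descend over the wall on the warmer side and grip it.

```bash
python3 -m inch '[[0,0,0,1.2,-0.25,2,-1],[0,0,0,0,0,3,-1],[0,0,0,0,0,3,-1],[0,0,0,0,0,2.5,-1],[0,0,0,0,0,1.5,-1],[0,0,0,0,0,0.5,-1],[0,0,0,0,0,0,-1],[0,0,0,0,0,0,-1],[0,0,0,0,0,0,0.5],[0,0,0,0,0,0,0.5],[0,0,0,0,0,0,0.8],[0,0,0,0,0,0,1],[0,0,0,0,0,0,1],[0,0,0,0,0,0,1],[0,0,0,0,0,0,1],[0,0,0,0,0,0,1]]'; python3 - <<'E'
from m import *
rects("scene",["dish"],{"dish":117})
rects("top",["dish"],{"dish":119})
E
```

```text
t: 6.2
eef_pos: [600.9, -5.6, 89.6]
tcp_rot: [3.142, 0.0, 0.409]
ft_force: [0.6, -0.3, -1.5]
opening: 0.215
grip_force: 0.0
scene dish 0.85 561 ((579.4607543945312, 48.124969482421875), (193.16647338867188, 118.57554626464844), 23.47288703918457) 116.93409222835737
top dish 0.54 125 ((616.5387573242188, 105.29621124267578), (44.18901824951172, 105.6791763305664), 77.12340545654297) 118.61016597032335
```

```bash
python3 -m inch '[[0,0,0,0,0,0,1],[0,0,0,0,0,0,1],[0,0,0,0,0,0,1],[0,0,0,0,0,0,1],[0,0,0,0,0,0,1],[0,0,0,0,0,0,1]]'; python3 - <<'E'
from m import *
rects("scene",["dish"],{"dish":117})
E
```

```text
t: 7.15
eef_pos: [601.0, -5.7, 89.6]
tcp_rot: [3.141, -0.0, 0.409]
ft_force: [0.9, -1.9, -0.1]
opening: 0.08
grip_force: 30.0
scene dish 0.67 578 ((577.4329833984375, 46.69459533691406), (199.39088439941406, 120.65597534179688), 23.262269973754883) 116.88213107839005
```

```bash
python3 -m inch '[[0,0,0.045,0,0.3,0,1],[0,0,0.045,0,0.3,0,1],[0,0,0.045,0,0.3,0,1],[0,0,0.044,0,0.3,0,1],[0,0,0,-0.4,1.2,0,1],[0,0,0,-0.4,1.2,0,1],[0,0,0,-0.4,1.2,0,1],[0,0,0,-0.4,1.2,0,1],[0,0,0,-0.4,1.2,0,1],[0,0,0,0,0,0,1],[0,0,0,0,0,0,1]]'; python3 - <<'E'
from m import *
rects("scene",["dish","warmer_top"],{"dish":117,"warmer_top":67})
E
```

```text
t: 8.62
eef_pos: [599.2, -80.6, 89.6]
tcp_rot: [3.141, 0.0, 0.23]
ft_force: [-0.4, -3.9, 0.1]
opening: 0.08
grip_force: 30.0
scene dish 0.73 574 ((585.0093383789062, -22.0325927734375), (197.0005340576172, 119.23322296142578), 11.962831497192383) 116.71379195454705
scene warmer_top 0.84 758 ((597.7706298828125, -160.0853271484375), (136.6427764892578, 81.96279907226562), 12.739625930786133) 66.29416014763348
```

```bash
python3 -m inch '[[0,0,0,-0.2,1.1,0,1],[0,0,0,-0.2,1.1,0,1],[0,0,0,-0.2,1.1,0,1],[0,0,0,-0.2,1.1,0,1],[0,0,0,-0.2,1.1,0,1],[0,0,0,-0.2,1.1,0,1],[0,0,0,-0.2,1.1,0,1],[0,0,0,-0.2,1.1,0,1],[0,0,0,-0.2,1.1,0,1],[0,0,0,-0.2,1.1,0,1],[0,0,0,-0.2,1.1,0,1],[0,0,0,-0.2,0.5,0,1],[0,0,0,-0.2,0.5,0.1,1],[0,0,0,-0.2,0.5,0.1,1],[0,0,0,0,0,0.05,1],[0,0,0,0,0,0,1],[0,0,0,0,0,0,1]]'; python3 - <<'E'
from m import *
rects("scene",["dish","riser"],{"dish":117,"riser":68},"s2.png")
rects("top",["dish"],{"dish":119})
E
```

```text
t: 10.9
eef_pos: [603.1, -219.1, 87.6]
tcp_rot: [3.14, -0.001, 0.23]
ft_force: [-0.9, -4.6, 2.7]
opening: 0.079
grip_force: 30.0
scene dish 0.76 494 ((588.9928588867188, -162.35162353515625), (198.471435546875, 121.07178497314453), 13.452545166015625) 114.95617296420409
scene riser 0.88 6158 ((551.3597412109375, 30.462379455566406), (284.92535400390625, 240.0634765625), 11.468683242797852) 68.48112350301523
top dish 0.97 230 ((612.6679077148438, -118.97356414794922), (78.23512268066406, 174.29833984375), 68.310302734375) 117.26945753245684
```

View pics/s2.png

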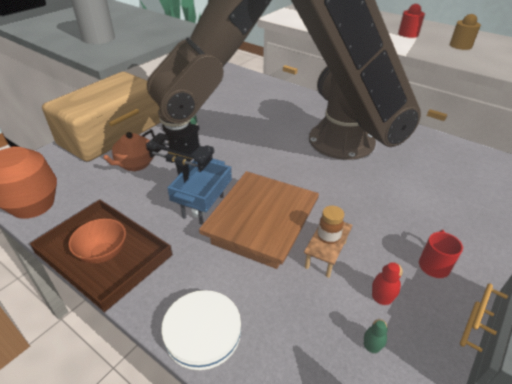

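The scene view shows the dish on the warmer at about (200,187), with a gap to the riser. The measured centre is within 2 mm of the warmer's. I'll release it and rise.

```bash
python3 -m inch '[[0,0,0,0,0,0,0.6],[0,0,0,0,0,0,0.4],[0,0,0,0,0,0,0.2],[0,0,0,0,0,0,0.2],[0,0,0,0,0,0,0.2],[0,0,0,0,0,0,0.2],[0,0,0,0,0,-0.5,0.2],[0,0,0,0,0,-2,0.2],[0,0,0,0,0,-3,0.2],[0,0,0,0,0,-3,0.2],[0,0,0,0,0,-3,0.2],[0,0,0,0,0,-2,0.2],[0,0,0,-3,0,0,0.2],[0,0,0,-4,0,0,0.2],[0,0,0,-4,0,0,0.2],[0,0,0,0,0,0,0.2],[0,0,0,0,0,0,0.2]]'; python3 - <<'E'
from m import *
rects("scene",["dish","warmer_top"],{"dish":117,"warmer_top":67})
rects("wrist",["dish","riser"],{"dish":117,"riser":70},"w3.png")
E
```

```text
t: 13.28
eef_pos: [496.3, -243.9, 222.6]
tcp_rot: [3.141, -0.001, 0.229]
ft_force: [0.5, 0.2, -0.5]
opening: 0.398
grip_force: 0.0
scene dish 0.62 581 ((590.6964721679688, -161.66734313964844), (196.9769744873047, 121.50706481933594), 13.252143859863281) 114.9862154283984
scene warmer_top 0.46 7 ((658.9473266601562, -118.59217071533203), (2.0069503784179688, 25.90244483947754), 3.7030324935913086) 67.16247153617428
wrist dish 0.96 5710 ((581.2227172851562, -167.73687744140625), (177.07203674316406, 120.515625), 13.355155944824219) 117.98737571953836
wrist riser 0.7 27224 ((538.0919799804688, 1.2504653930664062), (240.542724609375, 199.4313507080078), 10.586658477783203) 70.61644208156446
```

View pics/w3.png

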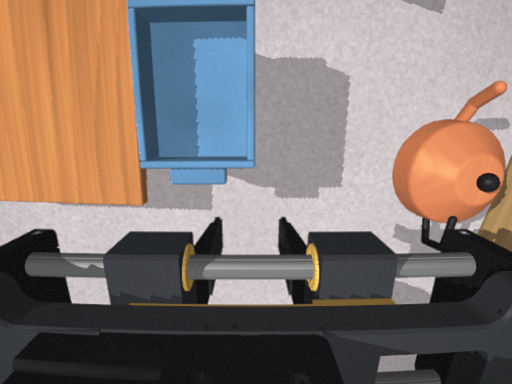

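The wrist view shows the dish at about (197,85), level and separated from the riser edge at column 133, with the teapot untouched. It lies within about 2 mm of the warmer's centre, so I'm handing in.

```bash
python3 -c "
from cell import env
print(env.job_done())"
```

```text
the job is handed in; nothing more can be done
None
```

I slid the baking dish onto the warmer and handed the job in at about 13 s; it sits level, within about 2 mm of the warmer's centre and parallel to it, and clear of the riser, though the hand-in call returned no verdict.

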